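# Shut the UV steriliser and start it

## Task

Close up the UV instrument steriliser and start it, using only your fingertips: push the instrument tray all the way in, then push the amber cover along by its black rib until the chamber is fully shut, and only then press the green start button right down and let it spring back. Do not lift anything, keep the little vial standing and the instruments in the tray, and leave the other things on the bench where they are.

Things in the scene. Friction and masses are not known exactly. Their poses are not given: they have to be found in the camera images.
- uvbox: Cream bench steriliser, 180 (x) x 340 (y) x 70 mm high, fixed. Origin: centre of its underside; x points from its front to its back, y to its left, z up. The open-topped chamber fills its left half (y 0 to 160 mm); the right half is a solid deck, top at 70 mm, where the cover parks. A 45 mm wide strip along the front edge of the top carries the start button, on the right.
- tray_front (a point): Centre of the outer face of the tray's blue front panel, 156 mm wide (y), 12 mm thick, from 6 to 60 mm above the bench (this point: 33 mm). Axes as the steriliser's. The steel tray (164 x 146 mm, walls 22 mm) sticks out of the front and is pushed along the steriliser's +x; when home this point is at x = -102, y = 80 mm in the steriliser's frame.
- tray (a joint): How far the tray is out, m: 0 fully home against its stop, up to 0.10. Slides with 1.5 N of friction plus light damping and stays where it is left.
- cover_rib (a point): Centre of the top of the cover's black upright rib: 90 mm long (x), 8 mm thick (y), 26 mm tall; top 103.5 mm above the bench. The cover, an amber plate with dark edges, 132 (x) x 165 (y) x 6 mm, top at 77.5 mm, reaches 27.5 mm beyond the rib's middle on its -y side. It shuts along the steriliser's +y. Axes as the steriliser's; when shut this point is at x = 1, y = 28 mm in its frame.
- cover (a joint): How far the cover is open, m: 0 fully shut against its stop, up to 0.14 (parked over the right-hand deck). Slides with 1.5 N of friction plus light damping and stays where it is left.
- start_top (a point): Centre of the top of the round green start button (24 mm across, in a black housing) on the front strip of the steriliser's top, at x = -68 mm, y = -125 mm in the steriliser's frame. Pressed straight down.
- start (a joint): Travel of the start button, m: 0 released, 0.006 right down (about 5 N); it springs back.
- vial_mid (a point): Centre of a small amber vial, 26 mm across, 38 mm tall, standing loose in the tray, about 30 g.
- forceps_mid (a point): Middle of a pair of steel forceps, 95 mm long and 6 mm thick, lying loose in the tray lengthwise (x).
- clamp_mid (a point): Middle of a steel clamp with black finger rings, 100 mm long and 6 mm thick, lying loose in the tray lengthwise (x).
- bottle_mid (a point): Bystander: centre of a white bottle with a blue band, 60 mm across, 140 mm tall, loose on the bench.
- beaker_mid (a point): Bystander: centre of a clear plastic beaker, 70 mm across, 85 mm tall, loose on the bench.
- camera_cube_mid (a point): Bystander: centre of a black 50 mm camera cube with a short lens, loose on the bench.
- tip_box_mid (a point): Bystander: centre of a blue pipette-tip box with a pale lid, 87 x 122 mm, 56 mm tall, loose on the bench.

How it is judged:
By the outcome, as a careful person would: the job done as asked, in the order asked, and still so for the second after the job is handed in, with the robot touching nothing.
It also fails if it takes over 45 s, if anything falls off the work surface, if the arm or the gripper's body presses on something with over 40 N, if the wrist force passes 120 N, or if a joint passes its speed limit or range.

## Robot

A 7-joint arm with a two-finger parallel gripper is mounted at the origin on the work surface. World frame = base frame: x ahead of the robot, y to its left, z up, the work surface at z = 0. Lengths are in mm, angles in rad, forces in N, time in s.
With the tool pointing down it reaches from about 400 to 875 mm from the base axis. Payload 19.3 kg.
Tool frame: the origin (TCP) lies on the mounting face of the last link; the fingertips stand robot.nose_length ahead of it and the grasp point (between the pads) lies 155 mm ahead of it (robot.nose_length is the distance from the TCP to the fingertips, in mm); z points along the fingers, y is the direction in which the jaws open and shut (so a half turn about z gives the same grasp; the last joint's range is limited). The gripper opens to 85 mm and grips with 20 to 120 N. Pads are 22 mm wide; open, the fingers measure 114 mm over their backs; the gripper's body (76 mm by 85 mm) begins 54 mm behind the grasp point. The pads swing forward as they close: fully open they stand 13 mm farther back than shut.
Start: joints at [1.09, 0.521, -0.036, 1.599, 0.021, 1.021, -0.113], TCP at [249.563, -573.008, 404.691] pointing down, gripper open.
Joint ranges: [-2.91, 2.91], [-0.3, 2.13], [-1.5, 1.42], [0.17, 2.43], [-1.26, 4.41], [0.16, 1.93], [-2.52, 2.52]. Speed limits (rad/s): [1.89, 1.89, 2.39, 2.39, 3.01, 3.01, 3.01].

## Interface

Orientations are given as a rotation vector (axis times angle).
In Python, from rig import robot gives the robot as it stands.
- The arm moves only by the tool drive_tool, never from a script. Its argument "steps" is a list of rows, each a list of 4 numbers: the shift along the tool's x, y, z in m, then the turn about the tool's z in rad. In form: [[dx, dy, dz, twist], ...]. A call has 1 to 20 rows; each row is the pose to reach, as a shift and turn from the pose commanded when the call began, along the tool's axes at that moment; what a row does not reach only later rows make up. A row lasts 1/10 s, in which the tool goes at most 50 mm and 8.59 degrees, less where a joint would pass 70% of its speed; a pose out of reach is approached as far as the arm can. A call with a gripper value outside its range is refused whole. "gripper" is the gripper command: -1 is fully open, 1 is shut, values between are in proportion, set as the call begins (left out, the last holds). The fingers move at their own pace and stop on an object; the grip force is fixed at half the most. Time passes only in rows, so rows that repeat a pose let the fingers close. It gives the time, the measured TCP pose, the force and the opening at its end, in the units of the state.
- robot.get_obs(): the state, without advancing time (a new reading comes with each control period).
- robot.capture(name): name is "side" or "top"; returns a dict with "frame" (480x640x3 uint8, red, green, blue), "intrinsics" (3x3 intrinsics, pixels), "k1" (the pictures are not rectified: a ray, as slopes to the right and down, at radius r is drawn at 1 + k1 r^2 times it, then the intrinsics apply), "T" (4x4, takes a point from camera to world coordinates). Camera axes: x right, y up, looking along -z (the intrinsics and any distortion apply to the point x, -y, -z); pixel columns grow to the right and rows downward; lengths in mm; the calibration is good to about 2 mm. A picture is of the moment at which its call begins. There is no depth.
- robot.job_done(): hands the job in, once; it reports no verdict.
The state is a dict: "t": time; "joints": joint angles; "qvel": joint speeds; "tau": joint torques, N m; "eef_pos": TCP position; "ee_rot": TCP orientation; "ft_force": force on the tool from outside, world axes, zero at the start; "moment": the same for the moment, N m; "grip_width": finger opening in mm.
Only numpy, scipy, OpenCV 4.12 (cv2) and the standard library are available. Lean on these libraries where they do the work, as an engineer would, in place of code of your own. Each camera call takes 0.05 s, during which the arm holds its last target.

## Working session

There is one attempt and no reset: what is moved stays moved. The work goes in short steps, Python scripts to look and compute and a tool call to move; the robot and the scene stay as the last step left them, time stands still between calls to the robot, and variables do not carry over. Pictures are saved under pics/ and viewed, and the job is handed in when it is done.

Besides the shell and the picture viewer there is one more tool, called as name(argument=value, ...) on one line, values as JSON. drive_tool: Moves the arm, as the interface text tells. Its arguments: {"type":"object","properties":{"steps":{"type":"array","items":{"type":"array","items":{"type":"number"}}},"gripper":{"type":"number"}},"required":["steps"]}

```bash
mkdir -p pics; ls
python3 - <<'E'
from rig import robot
import cv2,numpy as np,json
o=robot.get_obs()
for k,v in o.items(): print(k,np.round(v,3))
print(robot.nose_length)
for n in("side","top"):
    c=robot.capture(n); cv2.imwrite(f"pics/{n}0.png",c["frame"][:,:,::-1]); print(n,c["intrinsics"],c["k1"],c["T"])
E
```

```text
pics
t 0.0
joints [ 1.09   0.522 -0.036  1.6    0.021  1.021 -0.113]
qvel [-0.     0.    -0.001 -0.     0.    -0.     0.001]
tau [-0.0000e+00 -9.2710e+01  1.9800e+00 -3.6993e+01  1.8000e-02  8.0000e-03
 -0.0000e+00]
eef_pos [ 249.502 -572.898  404.134]
ee_rot [-3.075 -0.64   0.   ]
ft_force [-0.565  0.25   0.219]
moment [-0.02   0.008  0.011]
grip_width 85.327
173.4
side [[614.00648304   0.         322.80029137]
 [  0.         614.00648304 247.24135832]
 [  0.           0.           1.        ]] 0.037983491996687394 [[-8.06375026e-01  3.22849479e-01 -4.95507347e-01 -1.61937845e+02]
 [-5.91058834e-01 -4.11301983e-01  6.93887695e-01  1.04419204e+03]
 [ 2.02181265e-02  8.52407703e-01  5.22486684e-01  8.57452884e+02]
 [ 0.00000000e+00  0.00000000e+00  0.00000000e+00  1.00000000e+00]]
top [[576.57460869   0.         313.65709429]
 [  0.         576.57460869 238.09357059]
 [  0.           0.           1.        ]] 0.05290593321234985 [[ 1.09302218e-02  9.88696083e-01 -1.49534565e-01  3.50815226e+02]
 [-9.99872090e-01  9.06037311e-03 -1.31800181e-02 -7.89101395e-01]
 [-1.16761933e-02  1.49659498e-01  9.88668651e-01  1.61456718e+03]
 [ 0.00000000e+00  0.00000000e+00  0.00000000e+00  1.00000000e+00]]
```

View pics/side0.png

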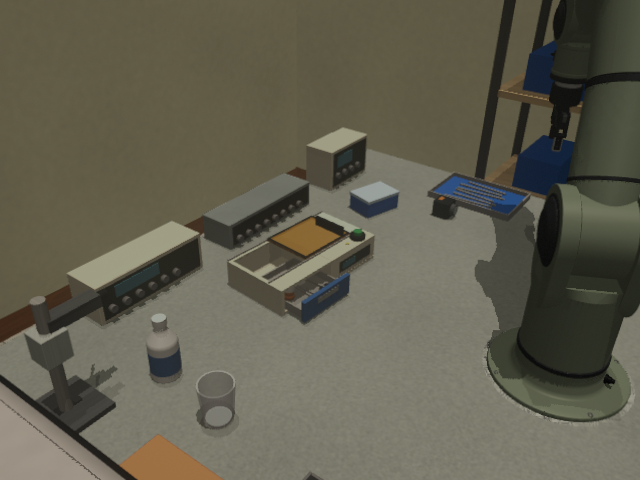

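View pics/top0.png

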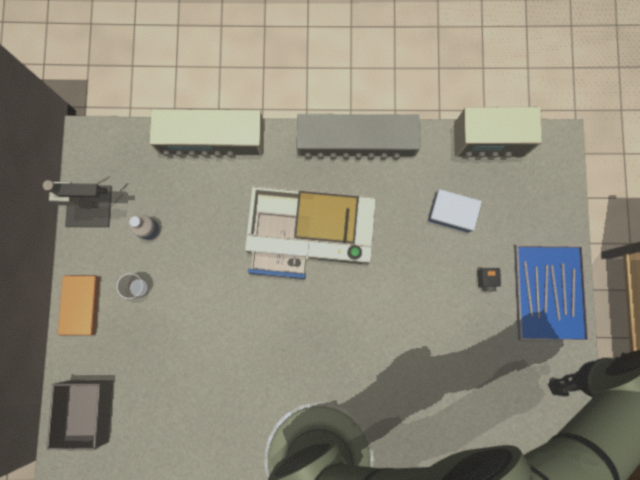

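The side view shows the steriliser around (300,265) with its cover open and its tray out. In the top view it spans about (247–375, 187–277), with the button at (355,252). I'll zoom in to measure.

```bash
cat > h.py <<'E'
from rig import robot
import cv2,numpy as np
from scipy.optimize import least_squares
def proj(c,P):
    P=np.atleast_2d(P); R=c["T"][:3,:3];t=c["T"][:3,3]
    p=(P-t)@R; s=np.c_[p[:,0]/-p[:,2],-p[:,1]/-p[:,2]]
    r2=(s**2).sum(1,keepdims=True); s=s*(1+c["k1"]*r2); K=c["intrinsics"]
    return s@K[:2,:2].T+K[:2,2]
def ray(c,uv):
    K=c["intrinsics"]; s=(np.array(uv)-K[:2,2])/K[0,0]; q=s.copy()
    for _ in range(20): q=s/(1+c["k1"]*(q@q))
    return c["T"][:3,3], c["T"][:3,:3]@np.array([q[0],-q[1],-1])
def onz(c,uv,z):
    o,d=ray(c,uv); return o+d*(z-o[2])/d[2]
def tri(cs,uvs):
    f=lambda X:np.concatenate([proj(c,X)[0]-u for c,u in zip(cs,uvs)])
    r=least_squares(f,[600,50,50]); return r.x,r.fun
def crop(c,x0,y0,x1,y1,s,name):
    im=cv2.resize(c["frame"][y0:y1,x0:x1,::-1],None,fx=s,fy=s,interpolation=cv2.INTER_CUBIC); cv2.imwrite("pics/"+name,im)
E
python3 - <<'E'
from h import *
crop(robot.capture("top"),235,175,385,285,5,"top1.png")
crop(robot.capture("side"),220,200,390,325,4.7,"side1.png")
E
```

```text
(no output)
```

View pics/top1.png

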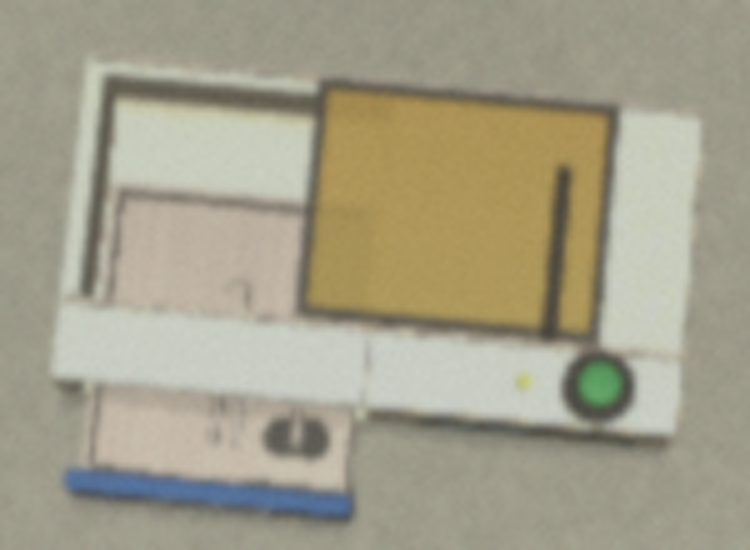

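View pics/side1.png

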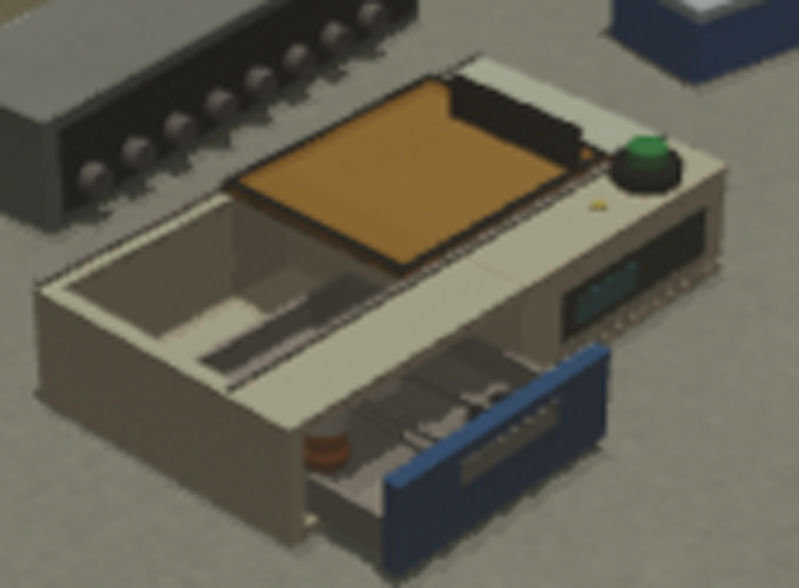

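```bash
cat > fit.py <<'E'
from h import *
T=robot.capture("top");S=robot.capture("side")
t=lambda u,v:np.array([u/5+235-.4,v/5+175-.4]); s=lambda u,v:np.array([u/4.7+220-.4,v/4.7+200-.4])
# (cam, uv, kind, body pt)
D=[(T,t(90,60),'b',(90,170,70)),(T,t(702,117),'b',(90,-170,70)),(T,t(677,432),'b',(-90,-170,70)),(T,t(52,378),'b',(-90,170,70)),
(S,s(38,292),'b',(90,170,70)),(S,s(293,432),'b',(-90,170,70)),(S,s(727,165),'b',(-90,-170,70)),(S,s(485,57),'b',(90,-170,70)),(S,s(38,397),'b',(90,170,0)),(S,s(300,547),'b',(-90,170,0)),
(T,t(600,383),'b',(-68,-125,85)),
(T,t(322,82),'c',(67,137.5,77.5)),(T,t(617,106),'c',(67,-27.5,77.5)),(T,t(597,338),'c',(-65,-27.5,77.5)),(T,t(302,308),'c',(-65,137.5,77.5)),
(S,s(437,75),'c',(67,-27.5,77.5)),(S,s(226,185),'c',(67,137.5,77.5)),(S,s(402,273),'c',(-65,137.5,77.5)),(S,s(608,154),'c',(-65,-27.5,77.5)),
(T,t(565,167),'c',(46,0,103.5)),(T,t(550,335),'c',(-44,0,103.5)),(S,s(450,80),'c',(46,0,103.5)),(S,s(580,128),'c',(-44,0,103.5)),
(S,s(388,484),'t',(0,158,60)),(S,s(608,350),'t',(0,2,60)),(S,s(397,580),'t',(0,158,6)),(S,s(605,442),'t',(0,2,6))]
def res(p):
    x,y,a,c,d,dx,dy,dz=p; R=np.array([[np.cos(a),-np.sin(a)],[np.sin(a),np.cos(a)]]); o=[]
    for cam,uv,k,q in D:
        q=np.array(q,float)
        if k=='c': q[1]+=28-c
        if k=='t': q[0]+=-102-d
        P=np.r_[R@q[:2]+[x,y],q[2]]
        if cam is S: P=P+[dx,dy,dz]
        o.append(proj(cam,P)[0]-uv)
    return np.concatenate(o+[np.array([dx,dy,dz])/3])
r=least_squares(res,[600,50,0,100,60,0,0,0],loss='soft_l1')
print(np.round(r.x,3)); print(np.round(res(r.x)[:-3].reshape(-1,2),1).tolist())
X,Y,A=r.x[:3]
W=lambda q:np.r_[[X+q[0]*np.cos(A)-q[1]*np.sin(A),Y+q[0]*np.sin(A)+q[1]*np.cos(A)],q[2]].round(1)
print('rib',W((1,28-r.x[3],103.5)),'shut',W((1,28,103.5)),'tray',W((-102-r.x[4],80,33)),'home',W((-102,80,33)),'start',W((-68,-125,85)))
print('tri rib end', *tri([T,S],[t(565,167),s(450,80)]), *tri([T,S],[t(550,335),s(580,128)]))
print('tri start', *tri([T,S],[t(600,383),s(648,147)]))
E
python3 fit.py
```

```text
[ 6.26477e+02  2.78470e+01 -8.30000e-02  1.23263e+02  4.61760e+01
 -1.45300e+00 -1.59800e+00 -2.81000e-01]
[[-0.2, -1.5], [0.9, -1.9], [0.6, 0.3], [0.1, -0.5], [-1.8, -1.0], [-1.3, -0.6], [-0.4, -0.9], [-1.9, -0.7], [-0.1, 1.1], [-2.3, 0.3], [0.3, -0.2], [-1.3, 5.8], [0.1, 6.4], [0.0, 8.0], [-2.1, 8.3], [3.1, 1.9], [3.6, 2.1], [6.0, 3.0], [5.9, 2.4], [0.2, -1.1], [0.3, -1.5], [-0.5, -1.6], [-1.1, 0.0], [1.7, 0.4], [0.2, -0.7], [-0.3, -0.4], [-0.1, -1.4]]
rib [619.5 -67.2 103.5] shut [629.8  55.7 103.5] tray [485.5 119.9  33. ] home [531.5 116.1  33. ] start [548.3 -91.1  85. ]
tri rib end [661.31520724 -71.00867573 100.01194167] [ 0.18241829  0.30540858 -0.3357392  -0.06284664] [569.59788914 -62.99817454 105.698836  ] [ 0.17137081  0.30499126 -0.32423129 -0.05327913]
tri start [545.25916466 -90.8151657   90.36996777] [ 0.36878349  0.67718721 -0.71799034 -0.10982215]
```

```bash
sed -i "s/'c',(67,/'c',(87,/g; s/'c',(-65,/'c',(-45,/g" fit.py; python3 fit.py
```

```text
[ 6.24497e+02  2.83250e+01 -8.60000e-02  1.23459e+02  4.33220e+01
 -2.00900e+00 -2.68100e+00 -1.24500e+00]
[[-0.3, -1.0], [0.8, -1.0], [0.4, 1.2], [-0.2, 0.1], [-0.9, -0.5], [-0.4, 0.0], [0.7, -0.3], [-0.9, -0.2], [0.9, 1.5], [-1.5, 0.9], [0.1, 0.6], [-0.6, -0.7], [0.7, 0.1], [0.5, 1.5], [-1.5, 1.7], [-1.4, -0.1], [-1.1, -0.3], [0.7, 0.5], [0.8, 0.2], [0.1, -0.3], [0.1, -0.6], [0.6, -1.0], [-0.0, 0.6], [1.6, 0.5], [0.2, -0.5], [-0.4, -0.3], [-0.1, -1.2]]
rib [617.3 -66.9 103.5] shut [627.9  56.1 103.5] tray [486.6 120.5  33. ] home [529.7 116.8  33. ] start [546.  -90.4  85. ]
tri rib end [661.31520724 -71.00867573 100.01194167] [ 0.18241829  0.30540858 -0.3357392  -0.06284664] [569.59788914 -62.99817454 105.698836  ] [ 0.17137081  0.30499126 -0.32423129 -0.05327913]
tri start [545.25916466 -90.8151657   90.36996777] [ 0.36878349  0.67718721 -0.71799034 -0.10982215]
```

```bash
cat > plan.py <<'E'
from h import *
from scipy.spatial.transform import Rotation as Ro
X,Y,A=624.5,28.3,-0.086
def W(bx,by): return np.array([X+bx*np.cos(A)-by*np.sin(A),Y+bx*np.sin(A)+by*np.cos(A)])
def B(p): d=np.array(p[:2])-[X,Y]; return np.array([d[0]*np.cos(A)+d[1]*np.sin(A),-d[0]*np.sin(A)+d[1]*np.cos(A)])
def rel(pt):
    o=robot.get_obs(); R=Ro.from_rotvec(o["ee_rot"]).as_matrix()
    return np.round((np.array(pt)-o["eef_pos"])@R/1000,4)
def stat():
    o=robot.get_obs(); R=Ro.from_rotvec(o["ee_rot"]).as_matrix()
    yaw=np.arctan2(R[1,0],R[0,0])
    print("t",round(o["t"],2),"tip",o["eef_pos"].round(1) if hasattr(o["eef_pos"],'round') else o["eef_pos"],"body",B(o["eef_pos"]).round(1),"tipz",round(o["eef_pos"][2]-robot.nose_length,1),"yaw",round(yaw,4),"twist needed",round(yaw-A,4),"tilt",np.round(R[:,2],4),"F",np.round(o["ft_force"],1),"w",o["grip_width"])
E
python3 -c "
from plan import *
stat()
print(rel([480,-300,404.7]),rel([*W(-190,80),404.7]))"
```

```text
t 0.4 tip [ 249.5 -573.   404.6] body [-321.9 -631.3] tipz 231.2 yaw 0.4107 twist needed 0.4967 tilt [-1.e-04  2.e-04 -1.e+00] F [0.2 0.1 0.7] w 85.39428908539284
[ 3.203e-01 -1.583e-01 -1.000e-04] [ 0.4549 -0.5625  0.    ]
```

drive_tool(steps=[[0.02,-0.01,0,0],[0.05,-0.025,0,0.03],[0.09,-0.045,0,0.08],[0.13,-0.065,0,0.14],[0.17,-0.085,0,0.2],[0.21,-0.105,0,0.26],[0.25,-0.124,0,0.32],[0.285,-0.141,0,0.38],[0.32,-0.158,0,0.44],[0.335,-0.198,0,0.497],[0.347,-0.238,0,0.497],[0.359,-0.278,0,0.497],[0.373,-0.323,0,0.497],[0.386,-0.365,0,0.497],[0.4,-0.407,0,0.497],[0.414,-0.449,0,0.497],[0.428,-0.491,0,0.497],[0.44,-0.525,0,0.497],[0.45,-0.551,0,0.497],[0.455,-0.5625,0,0.497]], gripper=1)

```text
t: 2.4
eef_pos: [441.7, 126.7, 404.9]
ee_rot: [-3.138, 0.131, -0.0]
ft_force: [-0.2, -0.0, 0.3]
grip_width: -0.1
```

```bash
python3 -c "
from plan import *
stat()
print(rel([*W(-190,80),404.7]))"
```

```text
t 2.4 tip [441.7 126.7 404.9] body [-190.5   82.4] tipz 231.5 yaw -0.0834 twist needed 0.0026 tilt [ 3.e-04  7.e-04 -1.e+00] F [-0.2 -0.   0.3] w -0.05903732669399962
[0.0005 0.0024 0.0002]
```

drive_tool(steps=[[0,0,0.02,0],[0,0,0.05,0],[0,0,0.085,0],[0,0,0.12,0],[0,0,0.15,0],[0,0,0.175,0],[0,0,0.19,0],[0,0,0.196,0],[0,0,0.196,0]])

```text
t: 3.3
eef_pos: [442.2, 124.0, 208.4]
ee_rot: [3.138, -0.136, -0.001]
ft_force: [0.3, -0.5, 0.4]
grip_width: -0.0
```

```bash
python3 -c "
from plan import *
stat()
crop(robot.capture('top'),220,150,400,300,4.4,'top2.png')
crop(robot.capture('side'),200,150,400,325,4,'side2.png')
"
```

```text
t 3.3 tip [442.2 124.  208.4] body [-189.9   79.7] tipz 35.0 yaw -0.0867 twist needed -0.0007 tilt [-8.e-04 -6.e-04 -1.e+00] F [ 0.3 -0.5  0.4] w -9.085833136002197e-05
```

View pics/side2.png

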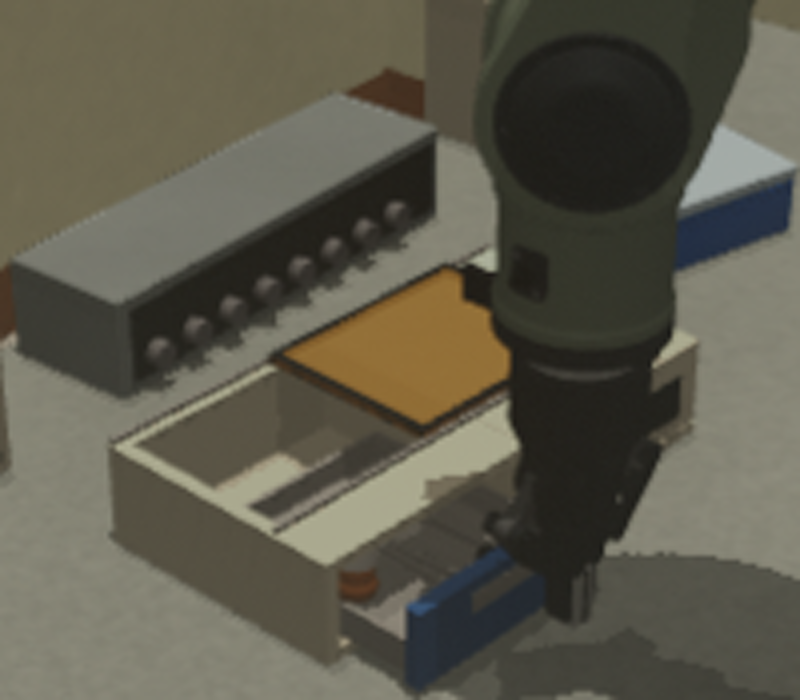

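View pics/top2.png

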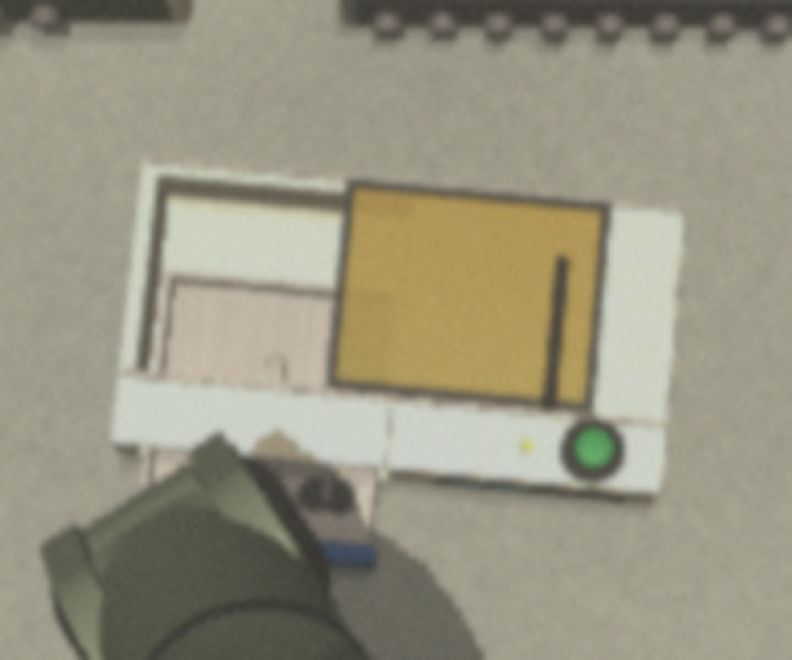

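Side view: the shut fingertips stand just in front of the panel (crop 575,610), and nothing has been touched. Now I'll push slowly.

drive_tool(steps=[[0.006,0,0,0],[0.014,0,0,0],[0.021,0,0,0],[0.026,0,0,0],[0.029,0,0,0],[0.032,0,0,0],[0.035,0,0,0],[0.038,0,0,0],[0.041,0,0,0],[0.044,0,0,0],[0.047,0,0,0],[0.05,0,0,0],[0.053,0,0,0],[0.056,0,0,0],[0.059,0,0,0],[0.062,0,0,0],[0.065,0,0,0],[0.067,0,0,0],[0.069,0,0,0],[0.07,0,0,0]])

```text
t: 5.4
eef_pos: [512.0, 118.4, 208.7]
ee_rot: [-3.139, 0.135, -0.0]
ft_force: [-2.0, -0.2, 0.5]
grip_width: -0.3
```

```bash
python3 -c "
from plan import *
stat()
crop(robot.capture('side'),200,150,400,325,4,'side3.png')
"
```

```text
t 5.4 tip [512.  118.4 208.7] body [-119.8   80.1] tipz 35.3 yaw -0.0863 twist needed -0.0003 tilt [ 1.e-04  1.e-04 -1.e+00] F [-2.  -0.2  0.5] w -0.3115243650423528
```

View pics/side3.png

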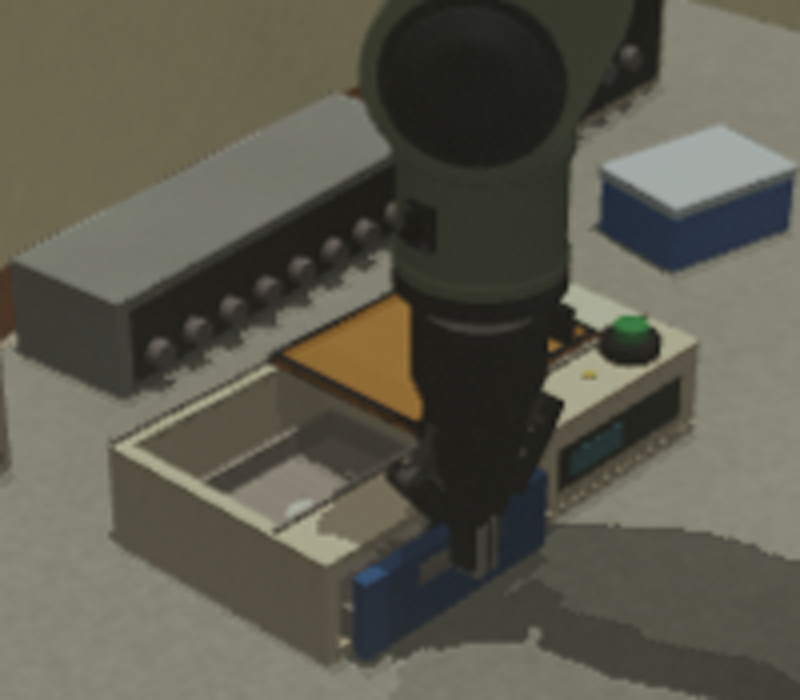

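The panel is nearly home, with a small gap left (crop 350,600). I'll carry on in small steps.

drive_tool(steps=[[0.001,0,0,0],[0.0025,0,0,0],[0.004,0,0,0],[0.005,0,0,0],[0.006,0,0,0],[0.007,0,0,0],[0.007,0,0,0]])

```text
t: 6.15
eef_pos: [519.0, 117.8, 208.7]
ee_rot: [-3.139, 0.135, -0.001]
ft_force: [-0.7, -0.3, -0.5]
grip_width: 0.1
```

```bash
python3 -c "
from plan import *
stat()
"
```

```text
t 6.15 tip [519.  117.8 208.7] body [-112.8   80.1] tipz 35.3 yaw -0.0863 twist needed -0.0003 tilt [ 3.e-04  2.e-04 -1.e+00] F [-0.7 -0.3 -0.5] w 0.05515956144688912
```

drive_tool(steps=[[0.001,0,0,0],[0.002,0,0,0],[0.003,0,0,0],[0.004,0,0,0]])

```text
t: 6.55
eef_pos: [520.3, 117.9, 208.4]
ee_rot: [3.137, -0.134, -0.01]
ft_force: [-30.7, 4.1, 23.6]
grip_width: 0.0
```

```bash
python3 -c "
from plan import *
stat()
"
```

```text
t 6.55 tip [520.3 117.9 208.4] body [-111.5   80.3] tipz 35.0 yaw -0.0851 twist needed 0.0009 tilt [-0.0067 -0.0012 -1.    ] F [-30.7   4.1  23.6] w 0.004402888360646101
```

Tray stop reached: force rose to about 31 N and x stopped about 0.5 mm from the predicted −112 to −113. Backing off, lifting and moving behind the rib.

drive_tool(steps=[[-0.005,0,0,0],[-0.018,0,0,0],[-0.03,0,-0.005,0],[-0.035,0,-0.025,0],[-0.035,0,-0.06,0],[-0.035,0,-0.09,0],[-0.03,0.005,-0.11,0],[-0.012,0.025,-0.115,0],[0.007,0.055,-0.115,0],[0.027,0.085,-0.115,0],[0.048,0.12,-0.115,0],[0.069,0.15,-0.115,0],[0.088,0.18,-0.115,0],[0.102,0.2,-0.115,0],[0.11,0.212,-0.115,0],[0.11,0.212,-0.115,0]])

```text
t: 8.15
eef_pos: [614.3, -104.6, 323.7]
ee_rot: [3.138, -0.138, 0.0]
ft_force: [-1.2, 0.4, -0.3]
grip_width: -0.3
```

```bash
python3 -c "
from plan import *
stat()
crop(robot.capture('side'),200,150,400,325,4,'side4.png')
crop(robot.capture('top'),220,150,400,300,4.4,'top4.png')
"
```

```text
t 8.15 tip [ 614.3 -104.6  323.7] body [   1.2 -133.3] tipz 150.3 yaw -0.0882 twist needed -0.0022 tilt [ 1.e-04 -4.e-04 -1.e+00] F [-1.2  0.4 -0.3] w -0.32986318484621796
```

View pics/side4.png

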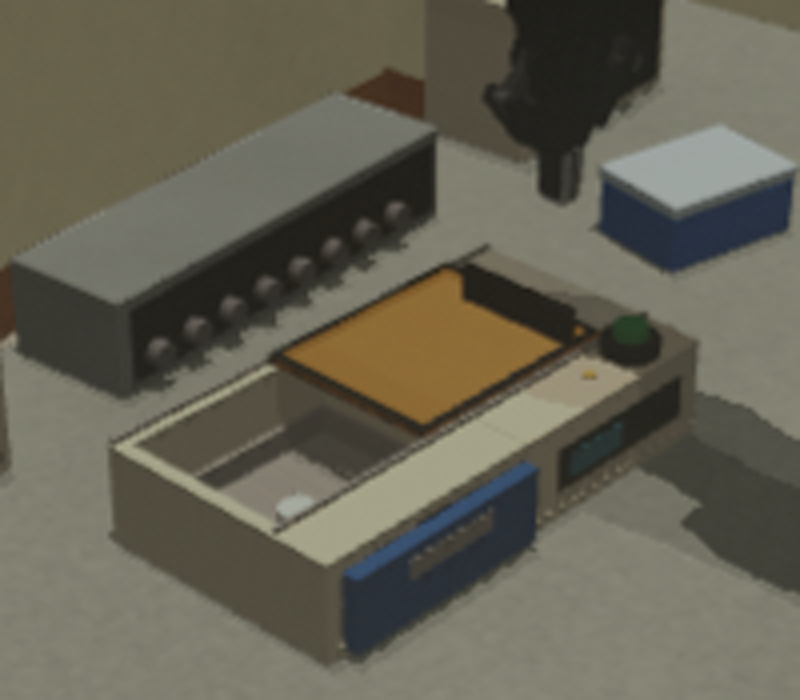

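View pics/top4.png

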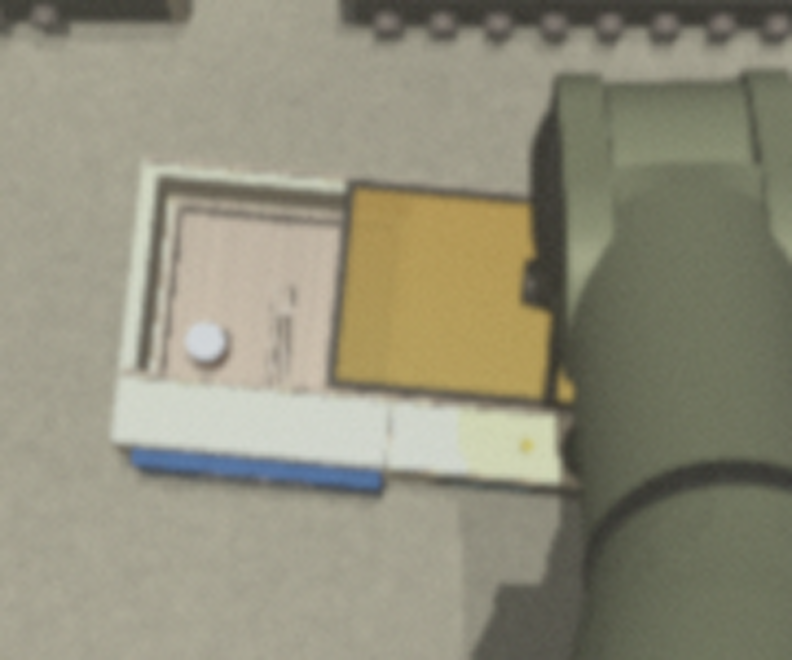

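The tray is flush (panel crop corners (345,575) and (537,465)). The vial is standing, with its white cap at top crop (206,342). I'll check the tray number, then descend.

Run:
```python
from plan import *
S=robot.capture('side')
for u,v,b in((344,575,158),(537,466,2)):
    p=onz(S,[u/4+199.6,v/4+149.6],60)+[2,2.7,0]; print(B(p).round(1),b)
```

```text
[-92.8 160.1] 158
[-100.     3.7] 2
```

drive_tool(steps=[[0,0,0.008,0],[0,0,0.022,0],[0,0,0.037,0],[0,0,0.05,0],[0,0,0.059,0],[0,0,0.064,0],[0,0,0.064,0]])

```text
t: 9.0
eef_pos: [614.0, -103.3, 258.9]
ee_rot: [-3.139, 0.135, 0.002]
ft_force: [-0.4, 0.2, 0.6]
grip_width: -0.1
```

```bash
python3 -c "
from plan import *
stat()
crop(robot.capture('side'),250,150,400,260,5.3,'side5.png')
"
```

```text
t 9.0 tip [ 614.  -103.3  258.9] body [   0.8 -132. ] tipz 85.5 yaw -0.0863 twist needed -0.0003 tilt [-1.e-03  1.e-04 -1.e+00] F [-0.4  0.2  0.6] w -0.09271965999250563
```

View pics/side5.png

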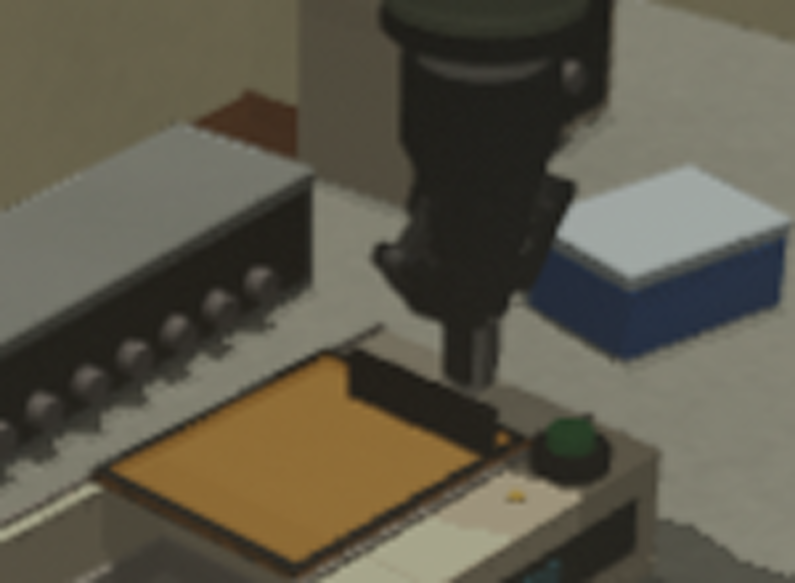

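The fingertips (crop 470,380) are behind the rib, clear of the plate and button. I'll push the cover along +y, which is tool −y.

drive_tool(steps=[[0,-0.004,0,0],[0,-0.009,0,0],[0,-0.013,0,0],[0,-0.017,0,0],[0,-0.021,0,0],[0,-0.026,0,0],[0,-0.032,0,0],[0,-0.038,0,0],[0,-0.045,0,0],[0,-0.052,0,0],[0,-0.059,0,0],[0,-0.066,0,0],[0,-0.073,0,0],[0,-0.08,0,0],[0,-0.087,0,0],[0,-0.094,0,0],[0,-0.1,0,0],[0,-0.106,0,0],[0,-0.11,0,0],[0,-0.112,0,0]])

```text
t: 11.05
eef_pos: [623.8, 8.8, 259.7]
ee_rot: [-3.139, 0.135, 0.0]
ft_force: [0.3, -0.6, 0.8]
grip_width: 0.3
```

```bash
python3 -c "
from plan import *
stat()
crop(robot.capture('side'),200,150,400,325,4,'side6.png')
"
```

```text
t 11.05 tip [623.8   8.8 259.7] body [  1.  -19.5] tipz 86.3 yaw -0.0859 twist needed 0.0001 tilt [-0.e+00  1.e-04 -1.e+00] F [ 0.3 -0.6  0.8] w 0.32241065207209624
```

View pics/side6.png

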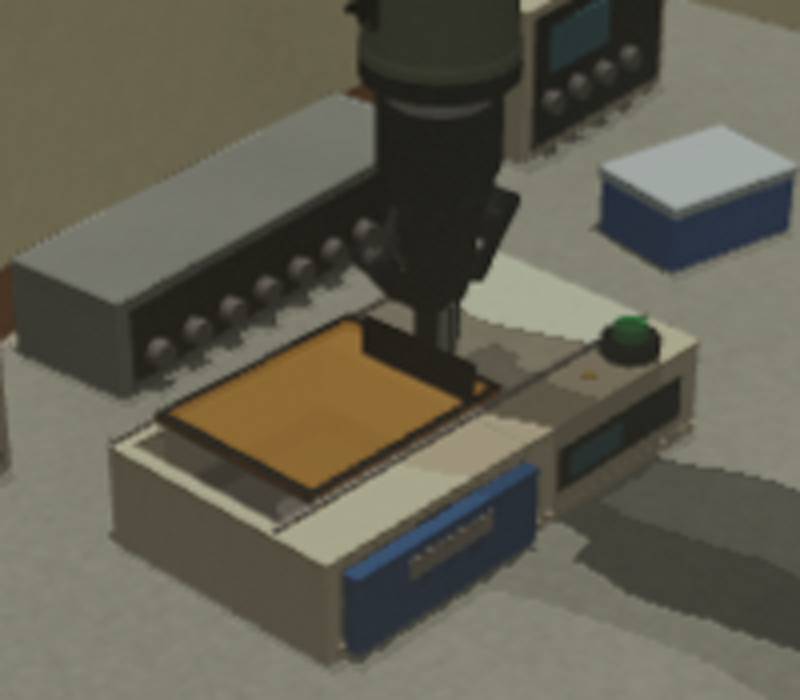

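The cover is moving with the rib and about 30 mm remains.

drive_tool(steps=[[0,-0.003,0,0],[0,-0.007,0,0],[0,-0.012,0,0],[0,-0.017,0,0],[0,-0.021,0,0],[0,-0.024,0,0],[0,-0.026,0,0],[0,-0.028,0,0],[0,-0.029,0,0]])

```text
t: 12.0
eef_pos: [626.2, 37.3, 259.6]
ee_rot: [3.139, -0.135, -0.0]
ft_force: [-0.6, -1.6, -0.7]
grip_width: -0.1
```

```bash
python3 -c "
from plan import *
stat()
"
```

```text
t 12.0 tip [626.2  37.3 259.6] body [1.  9.2] tipz 86.2 yaw -0.0862 twist needed -0.0002 tilt [-2.e-04 -0.e+00 -1.e+00] F [-0.6 -1.6 -0.7] w -0.1143607130357929
```

drive_tool(steps=[[0,-0.001,0,0],[0,-0.002,0,0],[0,-0.003,0,0]])

```text
t: 12.3
eef_pos: [626.5, 39.1, 259.6]
ee_rot: [3.137, -0.137, -0.001]
ft_force: [-1.9, -11.1, 1.5]
grip_width: -0.0
```

drive_tool(steps=[[0,-0.001,0,0],[0,-0.002,0,0]])

```text
t: 12.5
eef_pos: [626.5, 39.6, 259.6]
ee_rot: [3.135, -0.139, -0.002]
ft_force: [-3.0, -19.6, 3.1]
grip_width: -0.2
```

```bash
python3 -c "
from plan import *
stat()
"
```

```text
t 12.5 tip [626.5  39.6 259.6] body [ 1.  11.4] tipz 86.2 yaw -0.0884 twist needed -0.0024 tilt [-0.0012 -0.0035 -1.    ] F [ -3.  -19.6   3.1] w -0.19053541604011698
```

Cover stop reached: force climbed to 20 N with no further movement. Retreating to above the button.

drive_tool(steps=[[0,0.006,0,0],[0,0.016,0,0],[0,0.022,-0.01,0],[0,0.024,-0.03,0],[-0.003,0.028,-0.05,0],[-0.015,0.045,-0.055,0],[-0.03,0.07,-0.055,0],[-0.047,0.097,-0.055,0],[-0.06,0.122,-0.055,0],[-0.067,0.135,-0.055,0],[-0.069,0.139,-0.055,0],[-0.069,0.139,-0.055,0]])

```text
t: 13.7
eef_pos: [546.3, -90.2, 315.1]
ee_rot: [-3.138, 0.136, -0.001]
ft_force: [0.7, -0.0, -0.3]
grip_width: 0.1
```

Run:
```python
from plan import *
stat()
S=robot.capture('side');crop(S,200,150,400,325,4,'side7.png')
T=robot.capture('top');crop(T,220,150,400,300,4.4,'top7.png')
o=robot.get_obs()['eef_pos']; print((proj(S,np.array([o[0],o[1],150])-[2,2.7,0])-[200,150])*4)
```

```text
t 13.7 tip [546.3 -90.2 315.1] body [ -67.7 -124.8] tipz 141.7 yaw -0.0865 twist needed -0.0005 tilt [ 7.e-04  3.e-04 -1.e+00] F [ 0.7 -0.  -0.3] w 0.10068699843709238
[[633.63537114 238.47612639]]
```

View pics/side7.png

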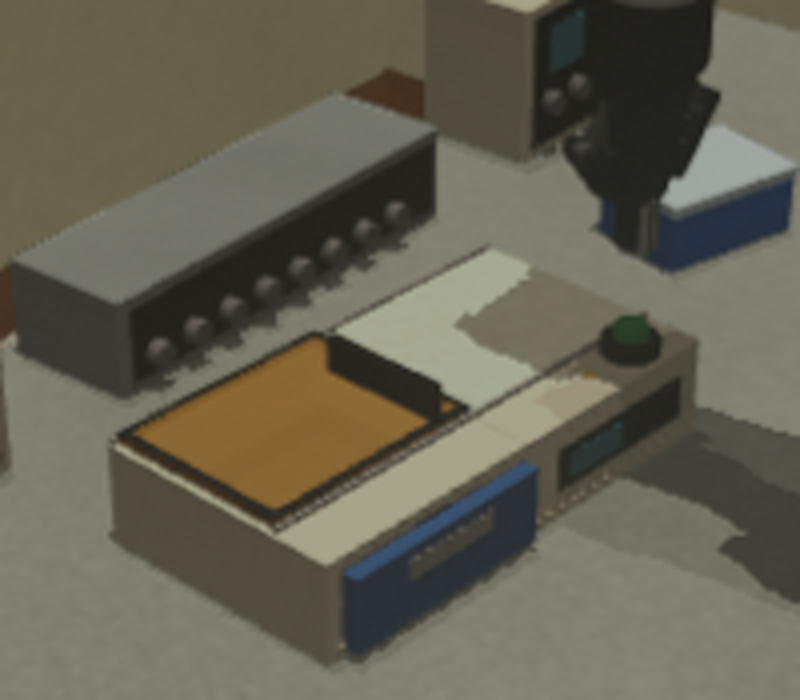

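View pics/top7.png

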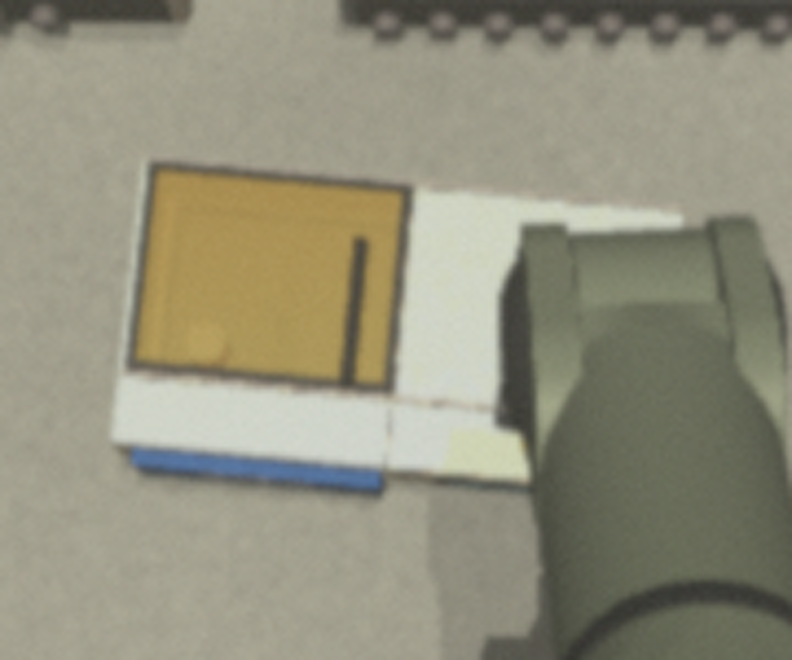

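The cover is shut, its edge meeting the left wall (top crop 130–150). The vial is still visible through the amber at (206,342) and the tip is over the button. I'll check the rib number and come down.

Run:
```python
from plan import *
S=robot.capture('side');T=robot.capture('top')
a=lambda u,v:np.array([u/4.4+219.6,v/4.4+149.6])
for uv in((361,238),(347,384)): print(B(onz(T,a(*uv),103.5)).round(1))
print("expect 46,28 / -44,28")
```

```text
[45.4 28.2]
[-44.8  27.6]
expect 46,28 / -44,28
```

drive_tool(steps=[[0,0,0.006,0],[0,0,0.016,0],[0,0,0.027,0],[0,0,0.036,0],[0,0,0.042,0],[0,0,0.045,0],[0,0,0.047,0],[0,0,0.048,0]])

```text
t: 14.7
eef_pos: [546.1, -90.4, 266.7]
ee_rot: [-3.139, 0.135, -0.0]
ft_force: [-0.7, 0.1, 0.1]
grip_width: -0.4
```

Tip z is 93 with no contact yet.

drive_tool(steps=[[0,0,0.0015,0],[0,0,0.003,0],[0,0,0.004,0],[0,0,0.005,0],[0,0,0.006,0],[0,0,0.006,0]])

```text
t: 15.3
eef_pos: [546.1, -90.4, 260.8]
ee_rot: [3.139, -0.135, 0.001]
ft_force: [1.2, 0.0, 4.1]
grip_width: -0.2
```

drive_tool(steps=[[0,0,0.001,0],[0,0,0.002,0],[0,0,0.002,0]])

```text
t: 15.6
eef_pos: [546.1, -90.4, 259.3]
ee_rot: [3.139, -0.136, 0.001]
ft_force: [-2.7, -0.4, 15.7]
grip_width: -0.0
```

drive_tool(steps=[[0,0,0.001,0],[0,0,0.002,0],[0,0,0.002,0]])

```text
t: 15.9
eef_pos: [546.2, -90.3, 258.7]
ee_rot: [3.138, -0.136, 0.002]
ft_force: [-11.8, 2.0, 46.6]
grip_width: 0.3
```

```bash
python3 -c "
from plan import *
stat()
crop(robot.capture('side'),320,180,390,250,8,'side8.png')
"
```

```text
t 15.9 tip [546.2 -90.3 258.7] body [ -67.8 -124.9] tipz 85.3 yaw -0.0865 twist needed -0.0005 tilt [ 1.3e-03 -4.0e-04 -1.0e+00] F [-11.8   2.   46.6] w 0.29811040093863733
```

View pics/side8.png

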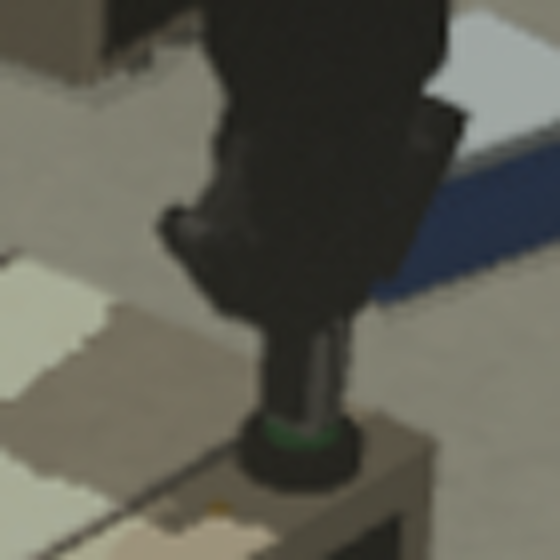

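Green is still visible between the fingertips and the housing (crop 300,430), so the tips bear on the button only and it is bottomed. The force of 46 N is more than was needed, so I'll release now.

drive_tool(steps=[[0,0,-0.003,0],[0,0,-0.008,0],[0,0,-0.02,0],[0,0,-0.045,0],[0,0,-0.08,0],[-0.01,0.01,-0.115,0],[-0.03,0.04,-0.15,0],[-0.055,0.08,-0.165,0],[-0.08,0.12,-0.17,0],[-0.1,0.16,-0.17,0],[-0.11,0.19,-0.17,0],[-0.115,0.205,-0.17,0],[-0.115,0.21,-0.17,0],[-0.115,0.21,-0.17,0],[-0.115,0.21,-0.17,0]])

```text
t: 17.45
eef_pos: [413.9, -288.7, 426.7]
ee_rot: [-3.138, 0.133, 0.0]
ft_force: [-0.6, 0.0, -0.4]
grip_width: 0.5
```

```bash
python3 -c "
from plan import *
stat()
S=robot.capture('side');cv2.imwrite('pics/side9.png',S['frame'][:,:,::-1])
T=robot.capture('top');crop(T,235,175,385,285,5,'top9.png')
crop(S,220,200,390,325,4.7,'side9b.png')
"
```

```text
t 17.45 tip [ 413.9 -288.7  426.7] body [-182.6 -333.9] tipz 253.3 yaw -0.0849 twist needed 0.0011 tilt [-1.e-04  5.e-04 -1.e+00] F [-0.6  0.  -0.4] w 0.4850859538317728
```

View pics/side9.png

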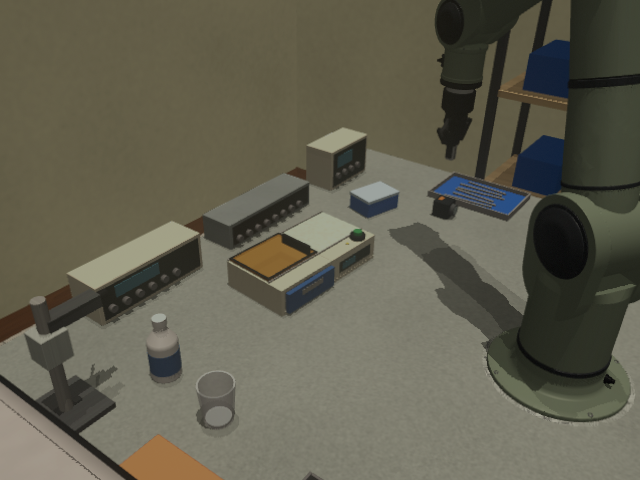

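View pics/top9.png

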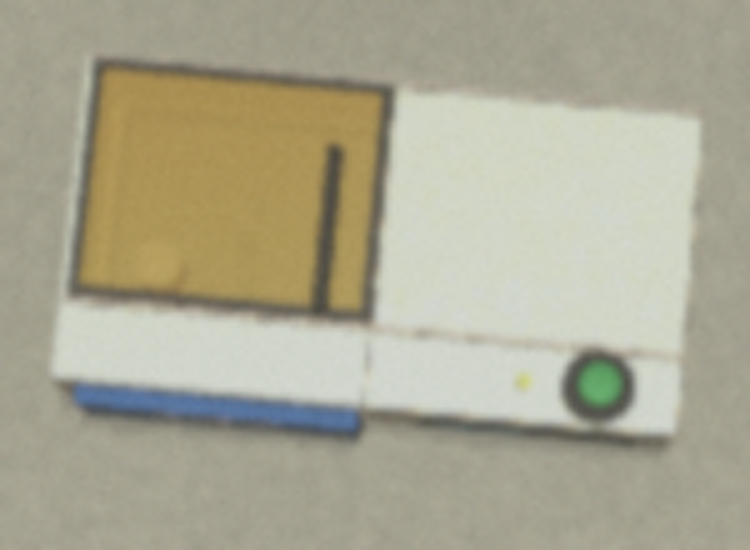

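View pics/side9b.png

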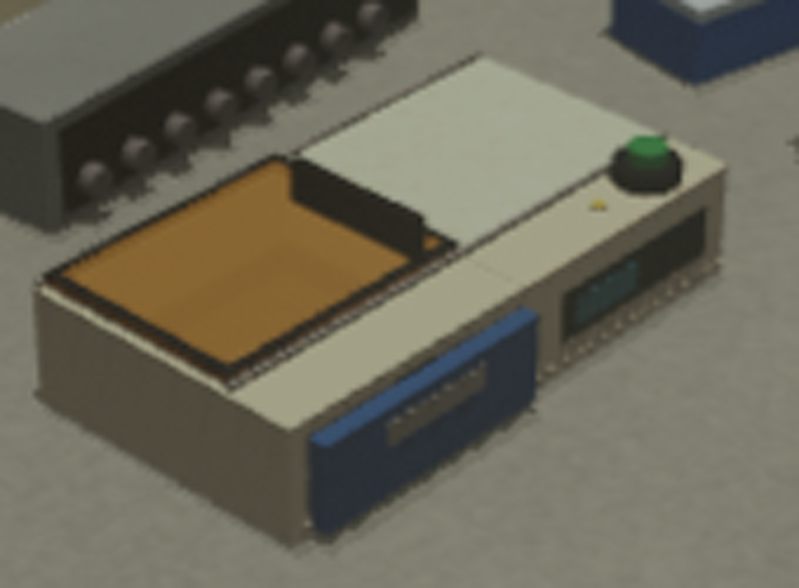

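Everything looks right: tray flush, cover shut, and the button back at its original pixel (648,147 in the side crop). The bystanders haven't moved. Handing in.

```bash
python3 -c "
from rig import robot
print(robot.job_done())"
```

```text
the job is handed in; nothing more can be done
None
```

The steriliser is closed and started, in the order you asked, using only the shut fingertips. The last move ended at about 17.5 s of the 45 s allowed, and `job_done()` gave no verdict.

- **Tray:** I pushed it in until it hit its stop. Force rose to about 31 N along the push, within 1–2 mm of where the stop should be. The panel looks flush.
- **Cover:** I pushed it along by its rib until it hit its stop at about 20 N. The camera puts the rib's ends at y = 27.6 and 28.2 mm, against 28 expected.
- **Button:** I pressed it until it stopped hard. It is back at its starting position in the final pictures.

**Final view:** The vial's cap still shows through the cover where it stood once the tray was home. The bystanders look unmoved in the side view. The instruments were in the tray when last seen, but I couldn't pick them out through the closed cover.

**Checks that disagreed or ran over:**
- **Button force:** the fingertip force briefly reached 46 N, more than needed. It was on the fingertips only, and well below the 120 N wrist limit.
- **Tray panel corners:** a rough single-view check put the panel's corners at x = −93 and −100 mm, against −102 expected. I relied on the hard stop and the flush panel instead.

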